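# Fit the replacement knob to the desk radio and hold it pressed

### The arm

A 6-joint arm with a two-finger parallel gripper is mounted at the origin on the work surface. World frame = base frame: x ahead of the robot, y to its left, z up, the work surface at z = 0. Lengths are in mm, angles in rad, forces in N, time in s.
With the tool pointing down it reaches from about 400 to 825 mm from the base axis. Payload 7 kg.
Tool frame: the origin (TCP) lies midway between the tips of the shut fingers; the grasp point (between the pads) lies 19 mm behind it (ctrl.grip_depth is the distance from the TCP to the grasp point, in mm); z points along the fingers, y is the line along which they close (so a half turn about z gives the same grasp; the last joint's range is limited). The gripper opens to 85 mm and grips with 20 to 120 N. Pads are 22 mm wide; open, the fingers measure 114 mm over their backs; the gripper's body (76 mm by 85 mm) begins 54 mm behind the grasp point. The pads swing forward as they close: fully open they stand 13 mm farther back than shut.
Start: joints at [1.436, 0.359, 0.012, 0, -1.224, -0.288], TCP at [276.969, 615.535, 231.302] pointing down, gripper open.
Joint ranges: [-3.07, 3.07], [-1.43, 2.12], [-1.02, 1.25], [-3.03, 1.67], [-3.05, -0], [-3.03, 3.03]. Speed limits (rad/s): [2.39, 2.39, 3.01, 3.14, 3.14, 3.14].

### API

Orientations are given as a 3x3 rotation matrix whose columns are the frame's x, y, z axes.
In Python, from rig import ctrl gives the robot as it stands.
- The arm moves only by the shell command python3 -m pendant 'ROWS'. ROWS is text: rows parted by semicolons, each of 7 numbers parted by spaces: the finger opening in m, from 0 to 0.0854, then the shift along the tool's x, y, z in m, then the turn, a rotation vector about the tool's x, y, z in rad. A call has 1 to 8 rows; each row shifts and turns the commanded pose from where the row before left it, along the tool's axes as they then stand; what a row does not reach is not made up. A row lasts 1/10 s, in which the tool goes at most 50 mm and 8.59 degrees, less where a joint would pass 70% of its speed; a pose out of reach is approached as far as the arm can. A call is refused whole if a number of a shift passes 0.05 or a number of a turn 0.15, either way. A call with a gripper value outside its range is refused whole. The fingers move at their own pace and stop on an object; the grip force is fixed at half the most. Time passes only in rows, so rows that do not move let the fingers close. It gives the time, the measured TCP pose, the force, the opening and the grip force at its end, in the units of the state.
- ctrl.sense(): the state, without advancing time (a new reading comes with each control period).
- ctrl.get_image(name): name is "scene" or "top"; returns a dict with "color" (400x640x3 uint8, red, green, blue), "K" (3x3 intrinsics, pixels), "eye" and "rotation" of the camera in the world. Camera axes: x right, y down, z forward; pixel columns grow to the right and rows downward; lengths in mm; the calibration is good to about 2 mm. A picture is of the moment at which its call begins. There is no depth.
- ctrl.hand_in(): hands the job in; it is judged then, once.
The state is a dict: "time_s": time; "joint_pos": joint angles; "joint_velocities": joint speeds; "effort": joint torques, N m; "ee_pos": TCP position; "tcp_rot": TCP orientation; "force": force on the tool from outside, world axes, zero at the start; "wrist_torque": the same for the moment, N m; "finger_gap": finger opening in mm; "finger_force": force on a finger pad.
Only numpy, scipy, OpenCV 4.12 (cv2) and the standard library are available. Lean on these libraries where they do the work, as an engineer would, in place of code of your own. Each camera call takes 0.05 s, during which the arm holds its last target. There are 200 camera calls.

### The job

Swing both flaps of the small shipping carton fully open, take out the bar-shaped pointer knob and turn it so that its D-bore matches the flat on the radio's bare D-shaft, then push it fully home on the shaft. Press the knob down against the shaft's spring as far as it goes and finish like that: with the fingers still on the knob, holding it pressed in, not letting go. Leave the small round cap in the carton, and do not disturb the other things on the desk.

Things in the scene. Friction and masses are not known exactly. Their poses are not given: they have to be found in the camera images.
- carton: Small brown shipping carton fixed to the desk, left or right of the robot (radio on the other side), open on top, 158 (x) x 164 (y) x 54 mm high, walls and floor 4 mm. Origin: centre of its underside, z up. Hinged flaps on its +y and -y sides; those on its x sides are already folded down outside (7 mm further out).
- flap_a (a joint): Angle of the +y flap: 0 flat over the carton, 1.57 upright, 2.9 folded right out. 154 mm long (x), 50 mm from hinge to free edge, 3 thick; hinge along x at carton y = 80, z = 56 mm. Starts ajar at 0.65 to 1.05 (gap of 80 mm or more between both flaps' edges), stays where left. A finger pushed level against its edge may jam: rise with the edge on an arc about the hinge.
- flap_b (a joint): The same for the flap on the carton's -y side: hinge at carton y = -80 mm, z = 56 mm; 0 flat over the carton, 2.9 folded right out.
- knob: Black pointer knob, 45 g, upright in the carton. Round skirt 44 mm across up to z = 16 mm; on it a bar grip 14 mm wide, z = 16 to 36 mm, along x: blunt end at x = -24, straight to +20, pointed nose at +27 mm, white line on the nose half. Origin: centre of underside; x to the nose. D-bore below, 14 mm across, 14 deep, its flat 3.5 mm from the axis on the nose side: 1 mm clearance on the shaft.
- radio: Table radio, light wooden cabinet fixed to the desk, 160 (x) x 220 (y) x 85 mm high, grille on its -x face. Origin: centre of its underside. The bare shaft stands on its top at x = 0, y = 50 mm; a small round fixed tone knob (26 mm across, 12 high) at x = -30, y = -65 mm.
- shaft_seat (a point): Centre of the top of the shaft's collar (26 mm across), 96 mm above the desk unpressed: the knob's underside rests here when home. The steel D-shaft rises 12 mm from it, 12 mm across, tip tapered 1.5 mm, flat 2.5 mm from the axis. x points out of the flat: the knob fits with its x (nose) along it, not reversed. The shaft turns stiffly (0.04 N m) and stays; the point moves with it.
- press (a joint): How far the shaft is pressed down (m): 0 at rest, 0.006 fully pressed in. Spring: starts to move at 2.4 N, 7.2 N at full travel, springs back when let go.
- cap: Plain round black cap, 26 mm across, 14 mm high, lying in the carton near its +x wall. Origin: centre of the underside. Stays in the carton.
- mug: White mug, 76 mm across, 90 mm high, origin at the centre of its underside. Bystander.
- diffuser: Green glass bottle, 60 mm across, 120 mm high, origin at the centre of its underside. Bystander.
- cactus: Small cactus in a white pot, 72 mm across, 94 mm high, origin at the centre of its underside. Bystander.
- pencup: Dark metal pen cup with pencils, 70 mm across, 150 mm high, origin at the centre of its underside. Bystander.
- case: Grey spectacle case, 60 x 150 x 32 mm, origin at the centre of its underside. Bystander.
- tape: Roll of clear tape lying flat, 52 mm across, 24 mm high, between robot and working area, origin at the centre of its underside. Bystander.
- phone: Dark phone lying flat, 72 x 150 x 9 mm, origin at the centre of its underside. Bystander.
Not all that is in view belongs to the job. Several things have the shape of the knob; the one meant has the colours described above.

How it is judged:
By the outcome, as a careful person would: the job done as asked, in the order asked, and still so for the second after the job is handed in, while the arm keeps its last pose, push and grip.
It also fails if it takes over 72 s, if anything falls off the work surface, if the arm or the gripper's body presses on something with over 40 N, if the wrist force passes 120 N, or if a joint passes its speed limit or range.

## Working session

There is one attempt and no reset: what is moved stays moved. The work goes in short steps, Python scripts to look and compute and a shell command to move; the robot and the scene stay as the last step left them, time stands still between calls to the robot, and variables do not carry over. Pictures are saved under pics/ and viewed, at most 10 in all, crops included, and the job is handed in when it is done.

```bash
ls; mkdir -p pics
python3 - <<'E'
from rig import ctrl
import cv2,numpy as np
for n in("scene","top"):
    d=ctrl.get_image(n); cv2.imwrite(f"pics/{n}0.png",d["color"][...,::-1]); np.savez(f"{n}0.npz",**d)
    print(n,d["K"].tolist(),np.round(d["eye"],1).tolist(),np.round(d["rotation"],4).tolist())
s=ctrl.sense();print({k:np.round(v,3).tolist() for k,v in s.items()})
E
```

```text
pics
scene [[433.43959912848766, 0.0, 324.843682011715], [0.0, 433.43959912848766, 200.64881668372388], [0.0, 0.0, 1.0]] [997.9, -625.6, 1107.0] [[0.86, 0.4125, -0.3003], [0.5102, -0.6886, 0.5153], [0.0058, -0.5964, -0.8027]]
top [[404.7680727930678, 0.0, 312.8327317261548], [0.0, 404.7680727930678, 202.05992627893016], [0.0, 0.0, 1.0]] [336.7, 21.8, 1353.6] [[0.0184, -0.9764, 0.215], [-0.9998, -0.0194, -0.0026], [0.0067, -0.2149, -0.9766]]
{'time_s': 0.1, 'joint_pos': [1.436, 0.359, 0.011, -0.0, -1.224, -0.288], 'joint_velocities': [-0.0, -0.003, 0.003, -0.0, -0.0, -0.002], 'effort': [-0.001, -58.476, 29.411, 6.955, -0.003, 0.0], 'ee_pos': [276.806, 615.17, 230.462], 'tcp_rot': [[0.912, -0.41, -0.0], [-0.41, -0.912, -0.001], [0.0, 0.001, -1.0]], 'force': [0.455, 0.271, -0.307], 'wrist_torque': [0.003, -0.04, -0.015], 'finger_force': 0.0, 'finger_gap': 85.23}
```

View pics/scene0.png

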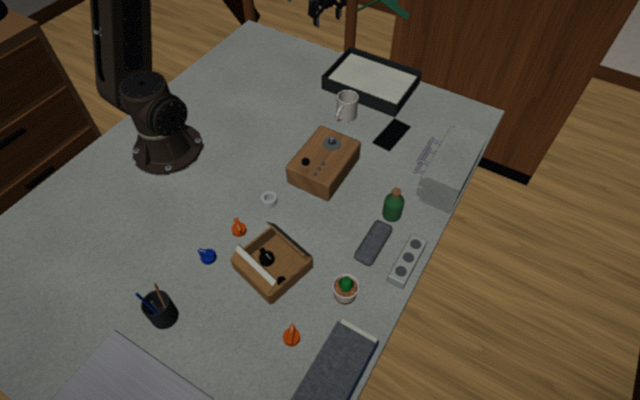

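View pics/top0.png

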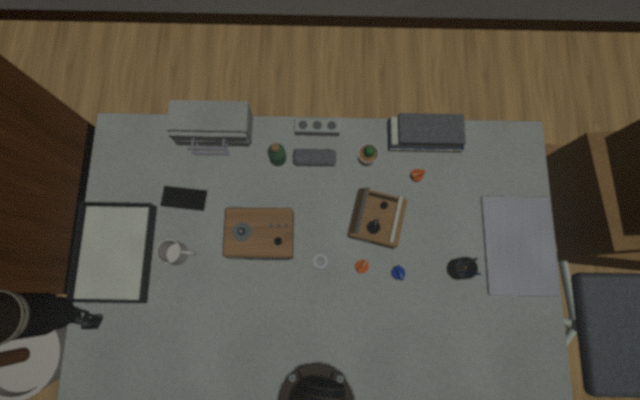

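The scene view shows the carton near (271,262) with the black knob at (266,257) and the radio at (323,160). In the top view the carton is at (378,217), the knob at (374,227) and the shaft at (241,231). The decoys are orange and blue.

```bash
cat > h.py <<'E'
import cv2,numpy as np
def load(n): return np.load(n+".npz")
def grab(n,tag):
    from rig import ctrl
    d=ctrl.get_image(n); np.savez(tag+".npz",**d); return d
def ray(d,uv):
    r=d["rotation"]@np.linalg.inv(d["K"])@np.array([uv[0],uv[1],1.]); return d["eye"],r/np.linalg.norm(r)
def plane(d,uv,z):
    e,r=ray(d,uv); return e+r*(z-e[2])/r[2]
def proj(d,p):
    q=d["K"]@d["rotation"].T@(np.asarray(p,float)-d["eye"]); return q[:2]/q[2]
def tri(d1,a,d2,b):
    e1,r1=ray(d1,a);e2,r2=ray(d2,b)
    t=np.linalg.lstsq(np.c_[r1,-r2],e2-e1,rcond=None)[0]
    p,q=e1+t[0]*r1,e2+t[1]*r2; return (p+q)/2,np.linalg.norm(p-q)
def crop(d,x,y,w,h,W,H,g=1.6):
    c=d["color"][y:y+h,x:x+w,::-1]; c=cv2.resize(c,(W,H),interpolation=cv2.INTER_CUBIC)
    c=np.clip(c*g,0,255).astype(np.uint8)
    for i in range(0,w,10): cv2.putText(c,str(x+i),(i*W//w,8),0,.3,(0,255,255)); cv2.line(c,(i*W//w,8),(i*W//w,14),(0,255,255))
    for i in range(0,h,10): cv2.putText(c,str(y+i),(0,i*H//h),0,.3,(0,255,255)); cv2.line(c,(20,i*H//h),(26,i*H//h),(0,255,255))
    return c
E
python3 - <<'E'
from h import *
t,s=load("top0"),load("scene0")
a=np.vstack([np.hstack([crop(t,340,182,72,54,400,300),crop(s,226,218,92,69,400,300)]),
 np.hstack([crop(t,218,204,80,60,400,300),crop(s,280,120,88,66,400,300)])])
cv2.imwrite("pics/c0.png",a)
E
```

```text
(no output)
```

View pics/c0.png

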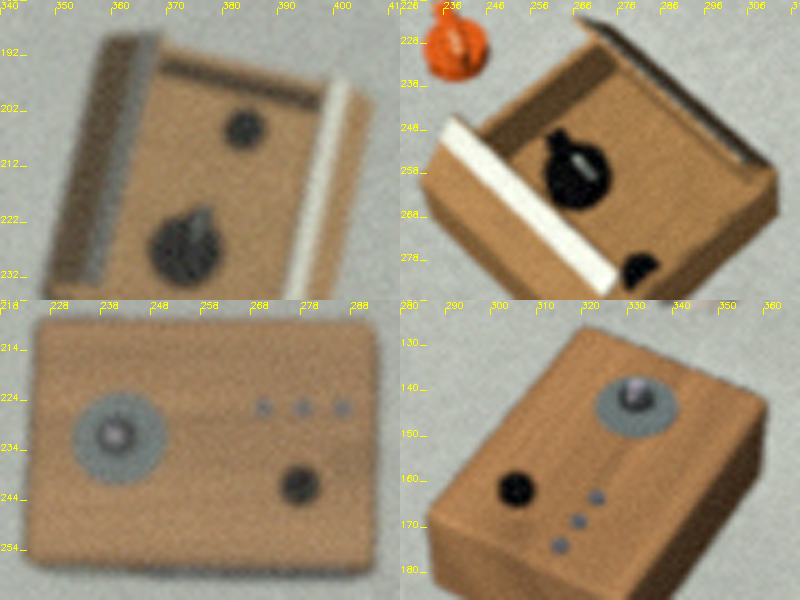

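Carton crop (top view): +y flap at left, -y flap at right, knob skirt centre about (372,227) with its nose up at (375,219), cap at (382,204). Radio crop: shaft at about (238.5,231) top and (331,140) scene. I need a wider carton view and a strong zoom on the shaft.

Run:
```python
from h import *
for n in("top","scene"):
    I=[grab(n,"tmp") for _ in range(8)]
    d=dict(I[0]); d["color"]=np.mean([i["color"] for i in I],0).astype(np.float32); np.savez(n+"1.npz",**d)
    print(n,"noise",np.std([i["color"][150,300] for i in I],0))
t,s=load("top1"),load("scene1")
a=np.vstack([np.hstack([crop(t,340,182,76,70,400,368),crop(s,222,216,96,88,400,368)]),
 np.hstack([crop(t,226,220,26,15,400,231),crop(s,317,128,28,16,400,229,1.8)[:231] if 0 else cv2.resize(crop(s,317,128,28,16,400,229,1.8),(400,231))])])
cv2.imwrite("pics/c1.png",a)
hsv=lambda d:cv2.cvtColor(np.clip(d["color"],0,255).astype(np.uint8),cv2.COLOR_RGB2HSV)
def mask(d,x0,y0,x1,y1,f):
    m=np.zeros(d["color"].shape[:2],np.uint8); m[y0:y1,x0:x1]=f(hsv(d)[y0:y1,x0:x1])*255; return m
big=lambda m:max(cv2.findContours(m,0,2)[0],key=cv2.contourArea)
# radio top view
m=mask(t,212,198,302,262,lambda h:(h[...,1]>70)); r=cv2.minAreaRect(big(cv2.morphologyEx(m,3,np.ones((15,15)))))
print("radio px",r); b=cv2.boxPoints(r); P=np.array([plane(t,p,85) for p in b]); print(P.round(1).tolist(),P.mean(0).round(1))
# black blobs
for nm,d,(box) in(("top",t,(355,195,395,240)),("scene",s,(250,240,296,292)),("tonetop",t,(270,234,286,250)),("tonesc",s,(298,154,314,170))):
    m=mask(d,*box,lambda h:h[...,2]<55)
    for c in cv2.findContours(m,0,1)[0]:
        if cv2.contourArea(c)>8: print(nm,cv2.contourArea(c),cv2.minEnclosingCircle(c),cv2.boundingRect(c))
for nm,p in(("top tone",(277.7,240.5)),): print(nm,plane(t,p,97))
```

```text
top noise [2.33184476 1.47901995 2.3150324 ]
scene noise [0.5        0.96824584 1.5       ]
radio px ((257.5, 232.5), (68.99998474121094, 48.99999237060547), -0.0)
[[435.3, 294.7, 85.0], [590.8, 305.0, 85.0], [595.1, 84.7, 85.0], [439.4, 80.1, 85.0]] [515.2 191.1  85. ]
top 98.0 ((373.0, 226.6666717529297), 6.1464667320251465) (367, 221, 13, 12)
top 24.0 ((383.3947448730469, 204.8157958984375), 3.2413265705108643) (381, 202, 6, 7)
scene 13.5 ((292.0, 281.0), 5.831051826477051) (289, 276, 7, 11)
scene 37.0 ((281.0, 280.5), 4.609872341156006) (277, 276, 9, 9)
scene 191.0 ((265.5, 256.5), 9.617792129516602) (259, 248, 16, 19)
scene 8.5 ((292.5, 242.5), 3.5356338024139404) (290, 240, 6, 6)
scene 78.5 ((258.0, 246.5), 10.30786418914795) (250, 240, 17, 14)
tonetop 26.0 ((277.5, 240.89999389648438), 3.2650692462921143) (275, 238, 6, 7)
tonesc 38.5 ((305.1470642089844, 161.3235321044922), 3.9119694232940674) (302, 158, 8, 8)
top tone [488.61817864 125.54665618  97.        ]
```

View pics/c1.png

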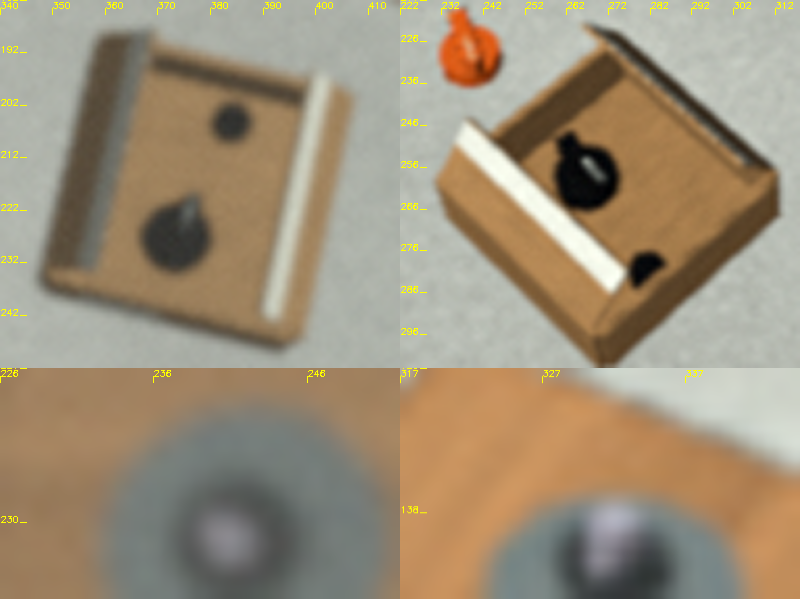

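Averaged crop: carton rim corners in the top view at about (347.5,235.7), (394.6,247.6), (406.6,199.6); the knob's white line runs up-right in top, down-right in scene, so the nose points to about world +x. The shaft's bright tip sits off-centre on its dark collar, and I'll quantify that now.

Run:
```python
from h import *
t,s=load("top1"),load("scene1")
tc=lambda x,y:(340+x*.19-.5,182+y*.19-.5); sc=lambda x,y:(222+(x-400)*.24-.5,216+y*.2391-.5)
P=lambda *a:plane(*a).round(1)
print("carton top BL,BR,TR",[P(t,tc(*p),54)[:2] for p in((42,285),(290,348),(353,95))])
print("scene L,Bottom,R",[P(s,sc(*p),54)[:2] for p in((437,180),(600,337),(778,178))])
print("tri BL", tri(t,tc(42,285),s,sc(437,180)),"tri BR? none")
print("knob skirt top",P(t,tc(177,237),20),"scene",P(s,sc(588,177),20))
for nm,d,f,a,b in(("top",t,tc,(184,222),(195,197)),("scene",s,sc,(582,156),(607,181))):
    A,B=plane(d,f(*a),40),plane(d,f(*b),40); print(nm,"line",A.round(1),B.round(1),np.degrees(np.arctan2(*(B-A)[1::-1])))
print("cap",P(t,(383.4,204.8),18), P(s,sc(648,266),18))
# white line via intensity-weighted moments
for nm,d,(x0,y0,x1,y1) in(("top",t,(371,216,380,228)),("scene",s,(263,252,274,262))):
    g=d["color"].mean(-1)[y0:y1,x0:x1]; print(nm); print(g.round().astype(int))
# shaft
for nm,d,(x0,y0,x1,y1) in(("top",t,(231,220,253,243)),("scene",s,(320,132,344,152))):
    C=d["color"]; sat=(C.max(-1)-C.min(-1))/C.max(-1)
    m=np.zeros(sat.shape,np.uint8); m[y0:y1,x0:x1]=(sat[y0:y1,x0:x1]<.27)
    c=max(cv2.findContours(m,0,1)[0],key=cv2.contourArea); e=cv2.fitEllipse(cv2.convexHull(c)); print(nm,"disc",e,P(d,e[0],85))
    cx,cy=map(round,e[0]); w=C.mean(-1)[cy-6:cy+6,cx-6:cx+7]; print(cx-6,cy-6);print(w.round().astype(int))
```

```text
carton top BL,BR,TR [array([513.8, -95.6]), array([ 478.1, -247. ]), array([ 637.3, -290.5])]
scene L,Bottom,R [array([ 482.4, -253.6]), array([ 638.2, -289.2]), array([ 674.7, -136.9])]
tri BL (array([ 482.90333247, -163.27333284,  -31.36470038]), np.float64(147.10875435430984)) tri BR? none
knob skirt top [ 550.7 -184.2   20. ] scene [ 552.6 -187.    20. ]
top line [ 557.  -185.6   40. ] [ 573.  -192.7   40. ] -24.01523443638156
scene line [ 548. -184.   40.] [ 573.4 -191.    40. ] -15.431267569821133
cap [ 625.9 -220.2   18. ] [ 624.4 -220.3   18. ]
top
[[80 79 79 79 79 78 79 79 79]
 [80 80 80 78 76 76 77 77 78]
 [81 81 78 76 72 70 70 73 77]
 [76 76 73 65 61 60 62 68 75]
 [68 62 56 51 53 56 57 66 76]
 [49 44 40 46 56 58 54 64 74]
 [36 33 34 45 59 58 49 59 70]
 [32 31 34 46 53 50 42 50 62]
 [31 32 35 42 47 41 37 41 56]
 [32 32 33 41 40 38 34 38 49]
 [32 30 32 36 34 34 34 33 46]
 [31 34 30 33 33 34 32 33 44]]
scene
[[ 6  6  5  4  4  5  8 14 28 51 70]
 [ 6  7 17 37 29  9  3  3 10 30 60]
 [ 6  7 37 81 70 34  7  5  5 14 42]
 [ 6  4 23 61 77 55 23  5  4  7 27]
 [ 6  5  9 30 58 61 41 18 
[... 899 characters left out ...]
086), 90.0) [514.8 243.1  85. ]
326 137
[[ 78  76  75  74  80  89  90  81  75  73  74  75  74]
 [ 75  73  69  67  85 100  99  86  72  72  73  74  73]
 [ 73  69  58  53  79  88  82  66  56  62  72  72  72]
 [ 70  65  48  44  71  76  64  51  42  50  66  73  73]
 [ 72  64  45  42  71  72  54  40  33  41  61  71  73]
 [ 73  68  48  37  53  50  39  31  29  38  61  72  72]
 [ 74  70  56  40  37  34  32  31  35  48  64  71  73]
 [ 72  71  67  59  52  47  46  48  56  66  71  72  73]
 [ 72  71  72  71  68  67  67  68  71  72  73  72  73]
 [ 71  70  71  72  72  73  74  72  73  74  72  72  71]
 [ 71  72  72  72  72  73  72  72  73  71  72  70  68]
 [ 71  72  72  72  72  72  72  70  69  71  70  68  69]]
```

Run:
```python
from h import *
t,s=load("top1"),load("scene1")
F=8
def up(a): return cv2.resize(a.astype(np.float32),None,fx=F,fy=F,interpolation=cv2.INTER_CUBIC)
px=lambda q,x0,y0:((q[0]+.5)/F-.5+x0,(q[1]+.5)/F-.5+y0)
for nm,d,(x0,y0,x1,y1) in(("top",t,(229,218,255,246)),("scene",s,(318,131,346,155))):
    C=d["color"][y0:y1,x0:x1]; S=up((C.max(-1)-C.min(-1))/C.max(-1)); G=up(C.mean(-1))
    print(nm,"sat wood/disc",np.percentile(S,[5,50,95]).round(2))
    for lab,M,z in[("disc.%d"%int(q*100),S<q,85) for q in(.2,.25,.3)]+[("collar%d"%g,G<g,96) for g in(60,64,67)]:
        m=np.uint8(M); cs=[c for c in cv2.findContours(m,0,1)[0] if cv2.contourArea(c)>F*F*15]
        for c in cs[:2]:
            e=cv2.fitEllipse(cv2.convexHull(c)); u=px(e[0],x0,y0); w=plane(d,u,z)
            print(lab,np.round(u,2),np.round(np.array(e[1])/F,1),"world",w.round(1),"tip exp",proj(d,[w[0],w[1],108]).round(2),"base",proj(d,[w[0],w[1],96]).round(2))
c=[516,242.4]
for nm,d in(("top",t),("scene",s)):
    u0=proj(d,[*c,108])
    print(nm,"dz12",proj(d,[*c,96])-u0,"flat shift px at az",{a:(proj(d,[c[0]-1.26*np.cos(np.radians(a)),c[1]-1.26*np.sin(np.radians(a)),108])-u0).round(2).tolist() for a in(0,45,90,119,135,180,-45,-61,-90,-135)})
np.set_printoptions(linewidth=200)
print(s["color"][134:145,327:337].round().astype(int)[...,2]);print(t["color"][226:236,235:247].round().astype(int)[...,2])
```

```text
top sat wood/disc [0.04 0.38 0.41]
disc.20 [241.48 231.23] [18.2 19.1] world [517.2 241.8  85. ] tip exp [240.25 230.15] base [240.89 230.72]
disc.25 [241.48 231.23] [18.9 19.6] world [517.2 241.8  85. ] tip exp [240.25 230.16] base [240.9  230.73]
disc.30 [241.48 231.23] [19.5 20.3] world [517.2 241.8  85. ] tip exp [240.25 230.16] base [240.89 230.72]
collar60 [241.09 230.91] [7.6 7.8] world [516.6 241.2  96. ] tip exp [240.45 230.35] base [241.09 230.91]
collar64 [241.06 230.87] [8.4 8.5] world [516.7 241.3  96. ] tip exp [240.41 230.31] base [241.06 230.87]
collar67 [241.06 230.84] [9.  9.1] world [516.8 241.3  96. ] tip exp [240.42 230.27] base [241.06 230.84]
scene sat wood/disc [0.06 0.52 0.54]
disc.20 [331.58 143.05] [13.2 17.9] world [515.1 243.   85. ] tip exp [331.71 138.02] base [331.64 140.66]
disc.20 [343.15 132.02] [ 4.2 19.3] world [522.6 306.8  85. ] tip exp [343.43 126.96] base [343.28 129.61]
disc.25 [331.56 143.05] [13.5 18.2] world [515. 243.  85.] tip exp [331.69 138.02] base [331.62 140.66]
disc.25 [344.21 132.46] [ 4.3 20.7] world [526.7 306.8  85. ] tip exp [
[... 1227 characters left out ...]
65  59]
 [ 71  70  70  88 104 104  89  75  72  71]
 [ 70  60  54  82  92  85  69  59  64  74]
 [ 67  49  45  74  79  66  52  44  51  67]
 [ 65  46  44  74  74  56  41  35  42  62]
 [ 69  49  38  54  52  41  32  29  39  62]
 [ 72  57  42  38  35  33  32  36  49  66]
 [ 72  68  61  53  48  48  49  57  67  72]]
[[75 77 77 76 73 70 70 71 74 75 76 77]
 [77 76 75 71 66 62 60 61 66 71 74 78]
 [76 76 71 63 60 56 54 52 55 63 72 75]
 [76 74 67 61 67 70 65 55 52 55 66 72]
 [75 73 63 61 77 85 81 66 52 53 62 70]
 [77 73 62 58 72 86 84 69 54 51 61 69]
 [77 73 64 55 62 74 72 62 51 53 63 70]
 [78 76 69 59 55 56 54 53 52 57 68 73]
 [76 76 74 65 59 54 52 54 57 64 72 76]
 [78 76 76 73 68 66 63 64 68 73 75 76]]
```

Measurements check out: carton centre about (577,-194) with yaw -13.3°, knob at (551.6,-185.6), nose about -17°, shaft at (516.3,241.7), flat facing roughly -15° azimuth (to be settled by feel). Now I move above the gap with fingers shut.

```bash
R="";python3 -m pendant '0 .03 .03 0 0 0 0;0 .036 .036 0 0 0 0;0 .036 .036 0 0 0 0;0 .036 .036 0 0 0 0;0 .036 .036 0 0 0 0;0 .036 .036 0 0 0 0;0 .036 .036 0 0 0 0;0 .036 .036 0 0 0 0'
python3 -m pendant '0 .036 .036 0 0 0 0;0 .036 .036 0 0 0 0;0 .036 .036 0 0 0 0;0 .036 .036 0 0 0 0;0 .036 .036 0 0 0 0;0 .036 .036 0 0 0 0;0 .036 .036 0 0 0 0;0 .036 .036 0 0 0 0'
python3 -m pendant '0 .03 .02 0 0 0 0;0 .013 .013 0 0 0 0;0 0 0 0 0 0 -.095;0 0 0 0 0 0 -.095;0 0 0 0 0 0 0;0 0 0 0 0 0 0'
```

```text
time_s: 1.7
ee_pos: [416.5, 246.8, 231.8]
tcp_rot: [[0.912, -0.41, 0.001], [-0.41, -0.912, 0.001], [0.0, -0.001, -1.0]]
force: [1.5, 0.3, -0.0]
finger_gap: 0.2
finger_force: 0.0
time_s: 2.5
ee_pos: [558.5, -127.5, 231.7]
tcp_rot: [[0.912, -0.41, 0.001], [-0.41, -0.912, 0.0], [0.001, -0.0, -1.0]]
force: [0.3, 0.1, 0.3]
finger_gap: -0.1
finger_force: 0.0
time_s: 3.1
ee_pos: [583.7, -173.0, 231.4]
tcp_rot: [[0.972, -0.233, 0.0], [-0.233, -0.972, 0.0], [0.0, -0.0, -1.0]]
force: [0.2, 0.7, -0.2]
finger_gap: -0.0
finger_force: 0.0
```

```bash
python3 -m pendant '0 .008 .012 .04 0 0 0;0 0 0 .04 0 0 0;0 0 0 .04 0 0 0;0 0 0 .039 0 0 0;0 0 0 0 0 0 0;0 0 0 0 0 0 0'
python3 - <<'E'
from h import *
t,s=grab("top","t2"),grab("scene","s2")
cv2.imwrite("pics/c2.png",np.hstack([crop(t,330,176,90,84,400,373),crop(s,215,190,110,103,400,373)]))
E
```

```text
time_s: 3.7
ee_pos: [589.0, -186.6, 72.9]
tcp_rot: [[0.973, -0.231, -0.001], [-0.231, -0.973, -0.001], [-0.001, 0.001, -1.0]]
force: [0.7, -0.2, 0.8]
finger_gap: 0.1
finger_force: 0.0
```

View pics/c2.png

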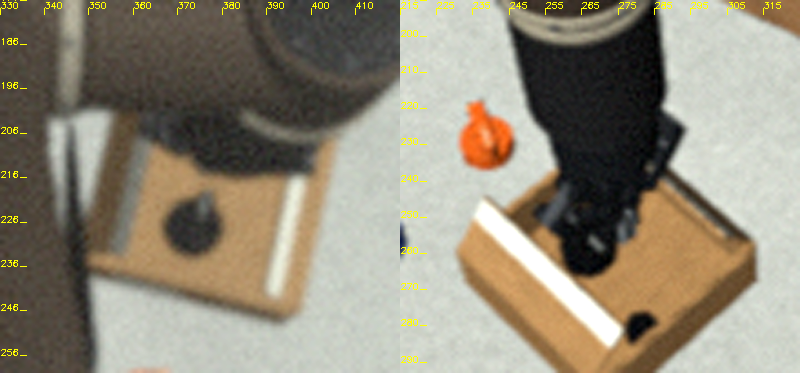

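The fingers are inside the gap between both flaps and neither flap has been touched. Sweeping flap_a open.

```bash
python3 -m pendant '0 0 -.019 0 0 0 0;0 0 -.0095 -.008 0 0 0;0 0 -.0112 -.0054 0 0 0;0 0 -.0158 -.0026 0 0 0;0 0 0 0 0 0 0'
python3 -m pendant '0 0 -.0103 .0017 0 0 0;0 0 -.0085 .0044 0 0 0;0 0 -.0068 .0067 0 0 0;0 0 -.005 .007 0 0 0;0 0 -.006 .004 0 0 0;0 0 0 0 0 0 0'
```

```text
time_s: 4.3
ee_pos: [602.9, -130.8, 89.9]
tcp_rot: [[0.973, -0.229, 0.003], [-0.229, -0.973, 0.0], [0.003, -0.001, -1.0]]
force: [0.7, 0.9, -0.8]
finger_gap: -0.2
finger_force: 0.0
time_s: 4.9
ee_pos: [609.2, -97.9, 64.0]
tcp_rot: [[0.973, -0.23, -0.003], [-0.23, -0.973, -0.002], [-0.002, 0.003, -1.0]]
force: [-2.2, -3.9, 3.1]
finger_gap: -0.2
finger_force: 1.9
```

```bash
python3 -m pendant '0 0 -.006 .002 0 0 0;0 0 0 .003 0 0 0;0 0 0 0 0 0 0'
python3 -m pendant '0 0 0 -.035 0 0 0;0 0 .02 -.035 0 0 0;0 0 .04 0 0 0 0;0 0 .04 0 0 0 0;0 0 .017 .02 0 0 0;0 0 0 .04 0 0 0;0 0 0 0 0 0 0'
```

```text
time_s: 5.2
ee_pos: [611.1, -94.0, 63.5]
tcp_rot: [[0.973, -0.229, -0.0], [-0.229, -0.973, -0.004], [0.001, 0.004, -1.0]]
force: [-12.8, -11.6, 33.9]
finger_gap: 0.2
finger_force: 18.1
time_s: 5.9
ee_pos: [580.3, -205.1, 64.4]
tcp_rot: [[0.972, -0.233, -0.009], [-0.233, -0.972, 0.002], [-0.009, 0.0, -1.0]]
force: [-1.3, 0.0, -0.6]
finger_gap: 0.2
finger_force: 0.0
```

```bash
python3 -m pendant '0 0 .019 -.008 0 0 0;0 0 .0095 -.008 0 0 0;0 0 .0112 -.0054 0 0 0;0 0 .0158 -.0026 0 0 0;0 0 0 0 0 0 0'
python3 -m pendant '0 0 .0103 .0017 0 0 0;0 0 .0085 .0044 0 0 0;0 0 .0068 .0067 0 0 0;0 0 .005 .007 0 0 0;0 0 .006 .004 0 0 0;0 0 .004 .001 0 0 0;0 0 0 0 0 0 0'
```

```text
time_s: 6.4
ee_pos: [571.6, -260.7, 94.7]
tcp_rot: [[0.973, -0.232, 0.002], [-0.232, -0.973, -0.0], [0.002, 0.0, -1.0]]
force: [0.1, -0.8, -0.6]
finger_gap: 0.0
finger_force: 0.0
time_s: 7.1
ee_pos: [561.9, -298.9, 68.2]
tcp_rot: [[0.973, -0.231, -0.001], [-0.231, -0.973, 0.0], [-0.001, 0.0, -1.0]]
force: [-0.0, -0.4, -0.3]
finger_gap: 0.5
finger_force: 0.0
```

```bash
python3 -m pendant '0 0 .002 .004 0 0 0;0 0 0 .001 0 0 0;0 0 0 .001 0 0 0;0 0 0 0 0 0 0'
```

```text
time_s: 7.5
ee_pos: [562.5, -300.5, 65.0]
tcp_rot: [[0.973, -0.23, 0.002], [-0.23, -0.973, -0.001], [0.002, 0.001, -1.0]]
force: [-3.6, 3.4, 15.5]
finger_gap: 0.1
finger_force: 7.7
```

Both flaps are out. Lifting off, and refining the knob's yaw from the averaged images.

```bash
python3 -m pendant '0 0 0 -.035 0 0 0;.045 0 -.02 -.035 0 0 0;.045 -.01 -.04 0 0 0 0;.045 -.01 -.04 0 0 0 0;.045 -.01 0 0 0 0 0;.045 0 0 0 0 0 0'
python3 - <<'E'
from h import *
t,s=load("top1"),load("scene1")
for nm,d,(x0,y0,x1,y1),b in(("top",t,(372,220,378,227),42),("scene",s,(263,252,274,262),14)):
    g=np.clip(d["color"].mean(-1)[y0:y1,x0:x1]-b,0,None); yy,xx=np.mgrid[y0:y1,x0:x1]
    w=g/g.sum(); c=np.array([(w*xx).sum(),(w*yy).sum()]); D=np.stack([xx-c[0],yy-c[1]],-1)
    M=np.einsum('ij,ijk,ijl->kl',w,D,D); ev,V=np.linalg.eigh(M); v=V[:,1]; L=2*np.sqrt(ev[1])*.87
    A,B=plane(d,c-v*L,40),plane(d,c+v*L,40); B,A=(A,B) if A[0]>B[0] else (B,A)
    a=np.degrees(np.arctan2(B[1]-A[1],B[0]-A[0])); print(nm,ev.round(2),"mid",plane(d,c,40).round(1),A.round(1),B.round(1),"az",a.round(1))
# knob dark skirt blob, top, colour threshold at half level
for nm,d,(x0,y0,x1,y1),thr in(("top",t,(362,214,384,240),56),("scene",s,(252,242,279,272),30)):
    g=cv2.resize(d["color"].mean(-1)[y0:y1,x0:x1].astype(np.float32),None,fx=8,fy=8,interpolation=2)
    c=max(cv2.findContours(np.uint8(g<thr),0,1)[0],key=cv2.contourArea); c=c[:,0]
    x,y,w,h=cv2.boundingRect(c); f=lambda q:((q[0]+.5)/8-.5+x0,(q[1]+.5)/8-.5+y0)
    # skirt: lower part of blob free of bar
    lo=c[c[:,1]>y+h*.5]; A=np.c_[lo*2.,np.ones(len(lo))]; k=np.linalg.lstsq(A,(lo**2).sum(1).astype(float),rcond=None)[0]
    print(nm,"skirt circ",f(k[:2]),"r px",np.sqrt(k[2]+k[0]**2+k[1]**2)/8,"z20",plane(d,f(k[:2]),20).round(1),"z12",plane(d,f(k[:2]),12).round(1))
E
```

```text
time_s: 8.1
ee_pos: [555.1, -195.0, 133.1]
tcp_rot: [[0.974, -0.228, 0.0], [-0.228, -0.974, 0.0], [0.0, -0.0, -1.0]]
force: [0.9, 1.0, 0.3]
finger_gap: 44.6
finger_force: 0.0
top [1.14 2.45] mid [ 565.6 -187.7   40. ] [ 562.6 -196.    40. ] [ 568.7 -179.3   40. ] az 69.7
scene [3.29 6.32] mid [ 560.9 -184.9   40. ] [ 553.9 -194.8   40. ] [ 567.9 -175.    40. ] az 54.9
top skirt circ (np.float64(372.9198855498306), np.float64(226.63435379787077)) r px 6.643814147734345 z20 [ 550.3 -183.5   20. ] z12 [ 551.6 -184.7   12. ]
scene skirt circ (np.float64(266.3109411192822), np.float64(258.39750365105283)) r px 7.392294890288825 z20 [ 552.9 -188.9   20. ] z12 [ 549.6 -185.7   12. ]
```

```bash
python3 -m pendant '.045 -.0059 -.0083 0 0 0 .05;.045 0 0 .04 0 0 0;.045 0 0 .04 0 0 0;.045 0 0 .03 0 0 0;.045 0 0 0 0 0 0;.045 0 0 0 0 0 0'
python3 -m pendant '0 0 0 0 0 0 0;0 0 0 0 0 0 0;0 0 0 0 0 0 0;0 0 0 0 0 0 0;0 0 0 0 0 0 0'
```

```text
time_s: 8.7
ee_pos: [551.8, -187.6, 22.7]
tcp_rot: [[0.96, -0.28, -0.001], [-0.28, -0.96, -0.0], [-0.001, 0.001, -1.0]]
force: [0.0, 0.3, 0.2]
finger_gap: 45.0
finger_force: 0.0
time_s: 9.2
ee_pos: [552.6, -187.0, 24.2]
tcp_rot: [[0.96, -0.279, 0.002], [-0.279, -0.96, -0.0], [0.002, -0.0, -1.0]]
force: [-1.5, -0.1, 5.9]
finger_gap: 12.0
finger_force: 60.0
```

```bash
python3 -m pendant '0 0 0 -.005 0 0 0;0 0 0 -.02 0 0 0;0 0 0 -.04 0 0 0;0 0 0 -.05 0 0 0;0 0 0 -.045 0 0 0;0 0 0 0 0 0 0;0 0 0 0 0 0 0'
python3 - <<'E'
from h import *
t,s=grab("top","t3"),grab("scene","s3")
cv2.imwrite("pics/c3.png",np.hstack([crop(t,320,176,100,94,400,373),crop(s,215,190,110,103,400,373)]))
E
```

```text
time_s: 9.9
ee_pos: [552.2, -186.6, 184.7]
tcp_rot: [[0.96, -0.279, 0.004], [-0.279, -0.96, 0.0], [0.003, -0.001, -1.0]]
force: [0.6, -0.3, -1.7]
finger_gap: 12.6
finger_force: 59.1
```

View pics/c3.png

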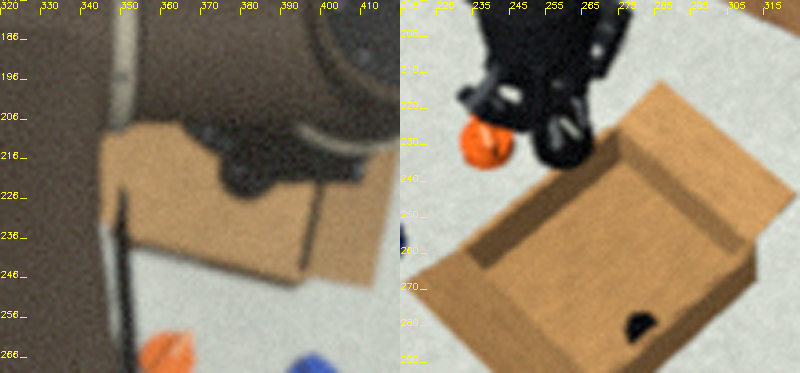

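The picture shows both flaps lying right out, the cap still in the carton at scene (278,281) and the knob held upright at scene (259,229). I'll check the in-hand offset.

Run:
```python
from h import *
t,s=load("t3"),load("s3"); tcp=np.array([552.2,-186.6,184.7]); X=np.array([.96,-.279])
for z in(168,174,180):
    a=plane(t,(381.3,218.9),z); b=plane(s,(259.3,229.5),z); print(z,a.round(1),b.round(1),"along bar",((a-tcp)[:2]@X).round(1),((b-tcp)[:2]@X).round(1))
```

```text
168 [ 550.4 -186.   168. ] [ 549.3 -188.7  168. ] along bar -1.9 -2.2
174 [ 549.3 -184.9  174. ] [ 552.2 -191.5  174. ] along bar -3.3 1.3
180 [ 548.2 -183.9  180. ] [ 555.  -194.3  180. ] along bar -4.6 4.9
```

```bash
python3 -m pendant '0 -.0153 -.0401 0 0 0 0;0 -.0153 -.0401 0 0 0 0;0 -.0153 -.0401 0 0 0 0;0 -.0153 -.0401 0 0 0 0;0 -.0153 -.0401 0 0 0 0;0 -.0153 -.0401 0 0 0 0;0 -.0153 -.0401 0 0 0 0;0 -.0153 -.0401 0 0 0 0'
python3 -m pendant '0 -.0153 -.0401 0 0 0 0;0 -.0153 -.0401 0 0 0 0;0 0 0 0 0 0 0;0 0 0 .02 0 0 0;0 0 0 0 0 0 0;0 0 0 0 0 0 0'
python3 - <<'E'
from h import *
t,s=grab("top","t4"),grab("scene","s4")
cv2.imwrite("pics/c4.png",np.hstack([crop(t,210,190,80,75,400,373),crop(s,295,95,70,66,400,373)]))
E
```

```text
time_s: 10.8
ee_pos: [522.5, 156.7, 181.3]
tcp_rot: [[0.96, -0.279, -0.002], [-0.279, -0.96, -0.002], [-0.002, 0.002, -1.0]]
force: [0.7, -0.1, -0.1]
finger_gap: 12.3
finger_force: 59.1
time_s: 11.4
ee_pos: [516.2, 240.1, 161.7]
tcp_rot: [[0.96, -0.279, -0.002], [-0.279, -0.96, -0.002], [-0.001, 0.003, -1.0]]
force: [0.1, 0.4, 0.6]
finger_gap: 12.2
finger_force: 59.1
```

View pics/c4.png

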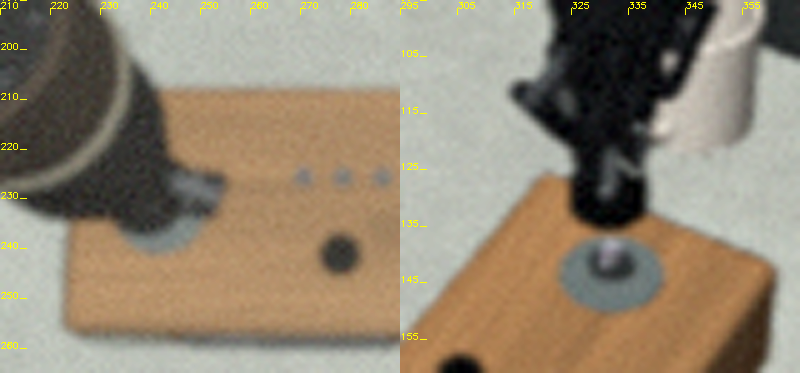

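The picture shows the knob centred over the shaft to within about 1.4 mm (knob u≈331.6, shaft u≈332). A small correction, then down to feel the tip.

```bash
python3 -m pendant '0 .0008 -.0015 .013 0 0 0;0 0 0 .013 0 0 0;0 0 0 .003 0 0 0;0 0 0 0 0 0 0'
python3 -m pendant '0 0 0 .002 0 0 0;0 0 0 .001 0 0 0;0 0 0 0 0 0 0'
python3 -m pendant '0 0 0 .001 0 0 0;0 0 0 .001 0 0 0;0 0 0 0 0 0 0'
python3 -m pendant '0 0 0 .001 0 0 0;0 0 0 .001 0 0 0;0 0 0 0 0 0 0'
```

```text
time_s: 11.9
ee_pos: [517.5, 241.6, 132.6]
tcp_rot: [[0.96, -0.279, -0.002], [-0.279, -0.96, -0.001], [-0.001, 0.002, -1.0]]
force: [-0.3, 0.4, -0.0]
finger_gap: 12.6
finger_force: 59.1
time_s: 12.2
ee_pos: [518.0, 242.2, 130.8]
tcp_rot: [[0.96, -0.279, 0.0], [-0.279, -0.96, 0.0], [0.0, -0.0, -1.0]]
force: [-0.4, -0.8, 0.3]
finger_gap: 12.2
finger_force: 59.1
time_s: 12.5
ee_pos: [517.9, 242.2, 128.6]
tcp_rot: [[0.96, -0.279, -0.0], [-0.279, -0.96, 0.0], [-0.0, 0.0, -1.0]]
force: [-1.0, 0.6, 0.2]
finger_gap: 12.8
finger_force: 59.1
time_s: 12.8
ee_pos: [518.3, 242.3, 126.8]
tcp_rot: [[0.96, -0.279, 0.001], [-0.279, -0.96, 0.0], [0.001, -0.0, -1.0]]
force: [0.7, -0.6, -0.5]
finger_gap: 12.2
finger_force: 59.1
```

```bash
python3 -m pendant '0 0 0 .001 0 0 0;0 0 0 .001 0 0 0;0 0 0 0 0 0 0'
python3 -m pendant '0 0 0 .001 0 0 0;0 0 0 .001 0 0 0;0 0 0 0 0 0 0'
```

```text
time_s: 13.1
ee_pos: [518.4, 242.3, 124.8]
tcp_rot: [[0.96, -0.279, 0.001], [-0.279, -0.96, 0.0], [0.001, -0.0, -1.0]]
force: [3.6, -0.6, 0.9]
finger_gap: 12.4
finger_force: 59.1
time_s: 13.4
ee_pos: [518.4, 242.3, 122.9]
tcp_rot: [[0.96, -0.279, 0.001], [-0.279, -0.96, 0.0], [0.001, -0.001, -1.0]]
force: [5.5, -1.7, 1.4]
finger_gap: 12.4
finger_force: 59.3
```

Lateral force grows with little axial force, so the bore is going over the shaft with its +x wall rubbing. Ease +x and continue.

```bash
python3 -m pendant '0 .001 0 0 0 0 0;0 .0003 0 0 0 0 0;0 0 0 0 0 0 0'; python3 -c "
from rig import ctrl;s=ctrl.sense();print(s['force'],s['wrist_torque'],s['ee_pos'])"
python3 -m pendant '0 0 0 .001 0 0 0;0 0 0 .001 0 0 0;0 0 0 0 0 0 0';python3 -c "
from rig import ctrl;s=ctrl.sense();print(s['force'],s['wrist_torque'])"
```

```text
time_s: 13.7
ee_pos: [518.7, 241.7, 122.4]
tcp_rot: [[0.96, -0.279, -0.001], [-0.279, -0.96, -0.0], [-0.001, 0.001, -1.0]]
force: [0.4, 0.1, 1.0]
finger_gap: 12.4
finger_force: 59.2
[0.39495634 0.05924416 1.01955913] [-0.00680219 -0.56435947 -0.01913117] [518.73109454 241.67024771 122.3644523 ]
time_s: 14.0
ee_pos: [518.8, 241.6, 120.3]
tcp_rot: [[0.96, -0.279, -0.001], [-0.279, -0.96, -0.0], [-0.001, 0.001, -1.0]]
force: [0.6, -0.2, -0.0]
finger_gap: 12.5
finger_force: 59.1
[ 0.58674857 -0.20991281 -0.01413414] [-0.06682193 -0.3154598   0.07944459]
```

Free now, and still descending without axial force. Next: to the collar and onto the spring.

```bash
for i in 1; do python3 -m pendant '0 0 0 .001 0 0 0;0 0 0 .001 0 0 0;0 0 0 .001 0 0 0;0 0 0 0 0 0 0'; done
python3 -m pendant '0 0 0 .001 0 0 0;0 0 0 .001 0 0 0;0 0 0 0 0 0 0'
python3 -m pendant '0 0 0 .001 0 0 0;0 0 0 .001 0 0 0;0 0 0 0 0 0 0'
python3 -m pendant '0 0 0 .001 0 0 0;0 0 0 .001 0 0 0;0 0 0 0 0 0 0'
```

```text
time_s: 14.4
ee_pos: [519.0, 241.7, 117.4]
tcp_rot: [[0.96, -0.279, -0.0], [-0.279, -0.96, -0.0], [-0.0, 0.0, -1.0]]
force: [0.1, 0.6, 0.4]
finger_gap: 12.7
finger_force: 59.2
time_s: 14.7
ee_pos: [519.2, 241.8, 115.8]
tcp_rot: [[0.96, -0.279, 0.0], [-0.279, -0.96, -0.0], [0.0, 0.0, -1.0]]
force: [-0.9, 0.1, 2.8]
finger_gap: 12.1
finger_force: 59.3
time_s: 15.0
ee_pos: [519.2, 241.8, 113.8]
tcp_rot: [[0.96, -0.279, 0.0], [-0.279, -0.96, 0.0], [0.0, -0.0, -1.0]]
force: [-1.8, 0.2, 3.6]
finger_gap: 12.2
finger_force: 59.6
time_s: 15.3
ee_pos: [519.3, 241.8, 111.8]
tcp_rot: [[0.96, -0.279, 0.0], [-0.279, -0.96, 0.0], [0.0, -0.0, -1.0]]
force: [-1.9, -0.0, 5.8]
finger_gap: 12.7
finger_force: 59.8
```

```bash
python3 -m pendant '0 0 0 .001 0 0 0;0 0 0 .001 0 0 0;0 0 0 0 0 0 0'
python3 -m pendant '0 0 0 .001 0 0 0;0 0 0 0 0 0 0;0 0 0 0 0 0 0'
python3 -m pendant '0 0 0 .0005 0 0 0;0 0 0 0 0 0 0;0 0 0 0 0 0 0'
```

```text
time_s: 15.6
ee_pos: [519.3, 241.9, 110.1]
tcp_rot: [[0.96, -0.279, 0.0], [-0.279, -0.96, 0.0], [0.0, -0.0, -1.0]]
force: [-2.9, -0.5, 7.1]
finger_gap: 12.4
finger_force: 60.2
time_s: 15.9
ee_pos: [519.4, 241.9, 110.0]
tcp_rot: [[0.96, -0.279, 0.001], [-0.279, -0.96, 0.0], [0.001, -0.0, -1.0]]
force: [-4.8, -1.2, 13.7]
finger_gap: 12.2
finger_force: 61.2
time_s: 16.2
ee_pos: [519.4, 241.9, 109.9]
tcp_rot: [[0.96, -0.278, 0.001], [-0.278, -0.96, 0.0], [0.001, -0.001, -1.0]]
force: [-7.4, -1.4, 17.7]
finger_gap: 12.6
finger_force: 61.6
```

```bash
python3 -m pendant '0 -.0006 0 0 0 0 0;0 0 0 0 0 0 0;0 0 0 0 0 0 0;0 0 0 0 0 0 0'
python3 - <<'E'
from h import *
s=grab("scene","s5")
cv2.imwrite("pics/c5.png",np.hstack([crop(s,215,190,110,103,400,373),crop(s,285,85,90,84,400,373)]))
E
```

```text
time_s: 16.6
ee_pos: [519.3, 241.9, 110.0]
tcp_rot: [[0.96, -0.278, 0.002], [-0.278, -0.96, 0.0], [0.002, -0.001, -1.0]]
force: [-3.6, -3.2, 16.7]
finger_gap: 12.3
finger_force: 61.3
```

View pics/c5.png

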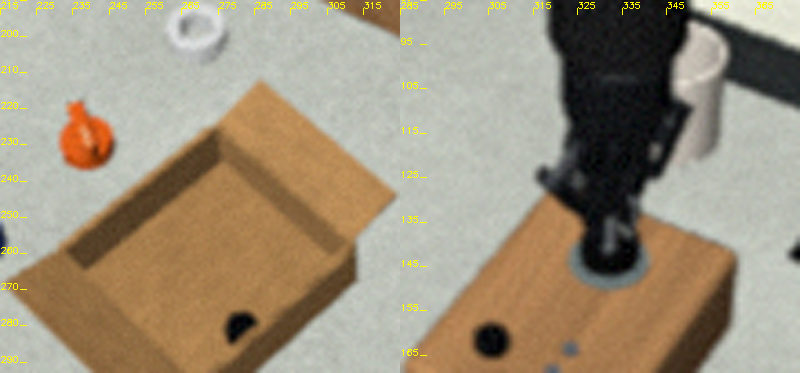

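The picture shows the knob seated on its plate at scene (331,143), both flaps flat out, and the cap in the carton at (281,281).

```bash
python3 -c "
from rig import ctrl;print(ctrl.hand_in())"
```

```text
the job is handed in; nothing more can be done
None
```

The job is handed in: both flaps are folded out, the knob is home on the D-shaft and held pressed to the end of its travel (about 17 N against the 7.2 N needed), and the cap is still in the carton; no verdict came back.

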